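# Unpin a sample carrier and show its three labels to the reader

### The job

Free the sample carrier from its dock: pull up the sprung index plunger, twist it so that it stays latched open, let go, and slide the carrier out of the open end of the dock. Holding it upright at the reader's focus point (label centre level with the round window and above the front edge of the reader's foot plate), present its one-bar, then its two-bar, then its three-bar label squarely to the window, keeping each still there for about a second. Then set the carrier down gently, standing flat inside the steel tray, and let go; leave the plunger latched open and the other things on the table where they are.

Things in the scene. Friction and masses are not known exactly. Their poses are not given: they have to be found in the camera images.
- carrier_mid (a point): The sample carrier: a grey plastic block standing on a flat foot, 102 mm high, about 0.3 kg. This point is on its upright axis, 51 mm above its underside. Axes: +z up, +x towards its tongue. Square body 46 x 46 from 8 to 64 mm above the underside, with a white label bearing one, two or three dark bars on three sides; the side over the tongue is bare. Foot: 72 (x) x 64 (y), 8 thick.
- carrier_head (a point): Centre of the carrier's square grip head, 30 x 30, on its axis, from 64 to 102 mm above the underside (this point: 83 mm). To be held from above by either pair of opposite sides. Axes as the carrier's.
- tongue_hole (a point): The hole in the carrier's tongue that the plunger's pin goes through: 12 x 12 mm, 95 mm from the axis along +x; this point at the underside. The tongue is 28 wide, 8 thick and runs from the foot to 110 mm from the axis.
- label_one (a point): Centre of the one-bar label, on the carrier's -y side: 23 mm from the axis, 36 mm above the underside. Axes as the carrier's.
- label_two (a point): Centre of the two-bar label, on the carrier's -x side (away from the tongue): 23 mm from the axis, 36 mm above the underside. Axes as the carrier's.
- label_three (a point): Centre of the three-bar label, on the carrier's +y side: 23 mm from the axis, 36 mm above the underside. Axes as the carrier's.
- dock_seat (a point): The dock, fixed: plate 190 x 110, 10 thick. Point: on the plate under the seated carrier's axis; z up; the carrier leaves along -x, the open end near the robot. Rails 8 high guide the foot, 1 mm spare a side, ending at x -30. At x 75 to 115 a bridge (76 wide, underside 11, top 19 above this point) covers the tongue, so slide the carrier at least 45 mm along -x (55 is sure) before lifting.
- plunger_handle (a point): Centre of the index plunger's black bar handle, 36 long (x) x 10 wide x 16 high, on a steel rod 95 mm behind the carrier's axis, 83 mm above the dock plate at rest. Starts with the bar along the dock's x. Pull it straight up 15 mm or more (spring 4 to 9 N), turn it either way by 1 to 1.5 rad while up, let it down: it rests latched 14 mm up. It cannot turn while down.
- plunger (a joint): height of the plunger pin, m: 0 pinned, 0.014 latched open, 0.019 upper stop
- twist (a joint): turn of the plunger handle about the vertical, rad, counter-clockwise from above: 0 at the start, stops at -1.57 and +1.57
- focus (a point): The label reader's focus point, in the air 45 mm in front of its round window, straight above the front edge of its foot plate and 130 mm above the table. The reader is a fixed white box 90 x 90 on a dark foot plate, 158 mm high (164 with its lid). Axes: +x from this point straight into the window, z up.
- tray: A fixed shallow steel tray 200 (x) x 140 (y), 16 mm high, walls and floor 3 mm, open above. Origin: centre of its underside; z up.
- specimen_pot: Bystander: a clear specimen pot with a screw cap, 44 dia x 65 high mm; loose. Origin: centre of its underside.
- reagent_bottle: Bystander: a small amber bottle, 44 dia x 85 high mm; loose. Origin: centre of its underside.
- pill_jar: Bystander: a white jar, 50 dia x 70 high mm; loose. Origin: centre of its underside.
- steel_bowl: Bystander: a steel bowl, 100 dia x 40 high mm; loose. Origin: centre of its underside.
- tape_roll: Bystander: a roll of tape lying flat, 70 dia x 22 high mm; loose. Origin: centre of its underside.
- slide_box: Bystander: a small closed grey box, 85 x 55 x 30 high mm; loose. Origin: centre of its underside.
Not all that is in view belongs to the job. Leave any turquoise look-alike of the part that bears carrier_mid alone.

How it is judged:
By the outcome, as a careful person would: the job done as asked, in the order asked, and still so for the second after the job is handed in, with the robot touching nothing.
It also fails if it takes over 72 s, if anything falls off the work surface, if the arm or the gripper's body presses on something with over 40 N, if the wrist force passes 120 N, or if a joint passes its speed limit or range.

### The arm

A 6-joint arm with a two-finger parallel gripper is mounted at the origin on the work surface. World frame = base frame: x ahead of the robot, y to its left, z up, the work surface at z = 0. Lengths are in m, angles in rad, forces in N, time in s.
With the tool pointing down it reaches from about 0.35 to 0.925 m from the base axis. Payload 6.4 kg.
Tool frame: the origin (TCP) lies midway between the tips of the shut fingers; the grasp point (between the pads) lies 19 mm behind it (bot.pinch_z is the distance from the TCP to the grasp point, in m); z points along the fingers, y is the line along which they close (so a half turn about z gives the same grasp; the last joint's range is limited). The gripper opens to 94 mm and grips with 3 to 60 N. Pads are 16 mm wide; open, the fingers measure 119 mm over their backs; the gripper's body (75 mm by 177 mm) begins 78 mm behind the grasp point.
Start: joints at [-1.379, 0.245, 1.558, -0, 1.339, -0.174], TCP at [0.233, -0.607, 0.205] pointing down, gripper open.
Joint ranges: [-3.13, 3.13], [-1.02, 2.26], [0.13, 2.54], [-0.95, 4.09], [0.21, 2.88], [-2.74, 2.74]. Speed limits (rad/s): [2.57, 2.57, 3.14, 3.14, 3.14, 3.14].

### API

Orientations are given as a rotation vector (axis times angle).
In Python, from cell import bot, read_camera, camera_params gives the robot as it stands.
- The arm moves only by the shell command python3 -m crank 'ROWS' [FORCE]. ROWS is JSON, a list of rows, each a list of 3 entries, a list of its own where there are three numbers: the opening, from -1 (shut) to 1 (fully open), then the shift along the tool's x, y, z in mm, then the turn, a rotation vector about the tool's x, y, z in degrees. A call has 1 to 20 rows; each row shifts and turns the commanded pose from where the row before left it, along the tool's axes as they then stand; what a row does not reach is not made up. A row lasts 1/10 s, in which the tool goes at most 50 mm and 8.59 degrees, less where a joint would pass 70% of its speed; a pose out of reach is approached as far as the arm can. A call with a gripper value outside its range is refused whole. The fingers move at their own pace and stop on an object; FORCE is the grip in N (left out, the last holds). Time passes only in rows, so rows that do not move let the fingers close. It gives the time, the measured TCP pose, the force, the opening and the grip force at its end, in the units of the state.
- bot.sense(): the state, without advancing time (a new reading comes with each control period).
- read_camera(name): name is "side" or "top" or "wrist"; returns the picture (480x640x3 uint8, red, green, blue); there is no depth.
- camera_params(name): a dict with "fx", "fy", "cx", "cy" (pixels), "rvec" (rotation vector, rad) and "tvec" (3), from world to camera coordinates, as OpenCV has them. Camera axes: x right, y down, z forward; pixel columns grow to the right and rows downward; lengths in m; the calibration is good to about 2 mm. A picture is of the moment at which its call begins: read the wrist's pose just before it. camera_params takes no time and is no camera call; for the wrist camera it gives the pose at the moment of the call.
- bot.close_job(): hands the job in; it is judged then, once.
The state is a dict: "t": time; "joint_positions": joint angles; "joint_velocities": joint speeds; "tau": joint torques, N m; "eef_pos": TCP position; "eef_rot": TCP orientation; "ft_force": force on the tool from outside, world axes, zero at the start; "ft_torque": the same for the moment, N m; "grip_width": finger opening in m; "finger_force": force on a finger pad.
Only numpy, scipy, OpenCV 4.12 (cv2) and the standard library are available. Lean on these libraries where they do the work, as an engineer would, in place of code of your own. Each camera call takes 0.05 s, during which the arm holds its last target. There are 200 camera calls.

## Working session

There is one attempt and no reset: what is moved stays moved. The work goes in short steps, Python scripts to look and compute and a shell command to move; the robot and the scene stay as the last step left them, time stands still between calls to the robot, and variables do not carry over. Pictures are saved under pics/ and viewed, at most 10 in all, crops included, and the job is handed in when it is done.

```bash
ls; mkdir -p pics
python3 - <<'E'
from cell import bot, read_camera, camera_params
import cv2,numpy as np
for n in ("side","top"):
    p=camera_params(n); print(n,p)
    R=cv2.Rodrigues(np.array(p['rvec']))[0]; print(-R.T@np.array(p['tvec']))
    im=read_camera(n); cv2.imwrite(f"pics/{n}0.png",im[:,:,::-1])
print(bot.sense(),bot.pinch_z)
E
```

```text
pics
side {'fx': 590.9846155691822, 'fy': 590.9846155691822, 'cx': 318.94292472790795, 'cy': 242.2294315313969, 'rvec': array([ 0.40947293, -2.7192266 ,  1.225546  ]), 'tvec': array([0.52130927, 0.15749813, 1.26008301])}
[0.24022422 0.95577566 0.95559585]
top {'fx': 527.8443500125262, 'fy': 527.8443500125262, 'cx': 320.33987328976315, 'cy': 240.5094041028717, 'rvec': array([ 2.12826554, -2.19027248,  0.17067223]), 'tvec': array([0.03573439, 0.54091055, 1.22132234])}
[0.36961292 0.0481195  1.28318363]
{'t': 0.1, 'joint_positions': array([-1.37908962e+00,  2.45699005e-01,  1.55886606e+00, -7.16423014e-06,
        1.33873686e+00, -1.74077482e-01]), 'joint_velocities': array([ 7.77386169e-04, -2.47710987e-03, -2.82234666e-03, -6.41953379e-04,
        9.33231003e-04, -5.64675579e-05]), 'tau': array([-1.10768181e-04, -4.16911662e+01, -3.15526879e+01,  6.87077525e-02,
        3.09678493e-02, -4.96205837e-05]), 'eef_pos': array([ 0.23240601, -0.60645358,  0.20449851]), 'eef_rot': array([-3.08751546e+00, -5.71066315e-01,  3.45966768e-05]), 'ft_force': array([-0.59700975, -0.22608801,  0.09260531]), 'ft_torque': array([0.02991447, 0.01641235, 0.01614911]), 'finger_force': 0.0, 'grip_width': 0.09366369111944305} 0.0188
```

View pics/top0.png

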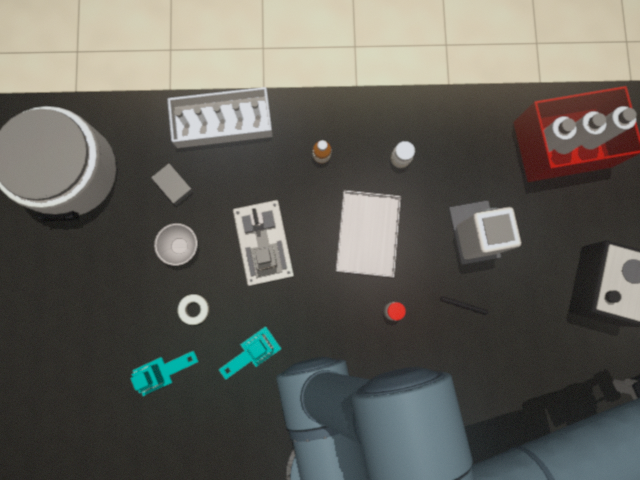

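View pics/side0.png

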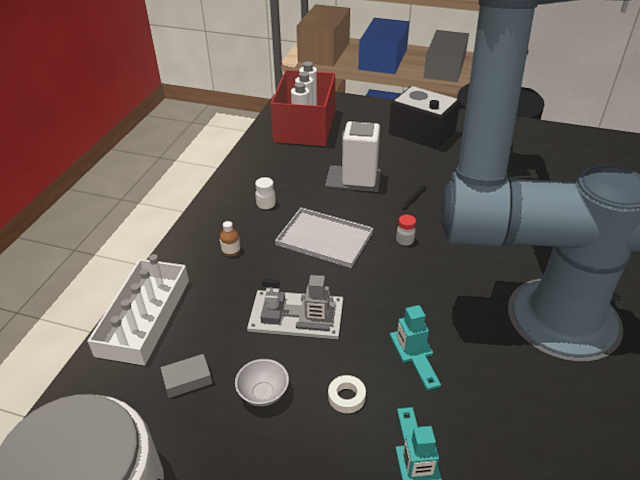

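Top view: grey carrier in the dock at (265,257), plunger handle at (256,215), tray (368,233), reader (490,232) with its foot plate towards the left; pot (395,312), bottle (321,152), jar (403,154), bowl (176,244), tape (193,310), slide box (171,183). Things that could be mistaken for the carrier are the turquoise ones at (150,375) and (262,345). My choice is the grey one on the plate at (265,257). Next is a close crop.

```bash
cat > h.py <<'E'
from cell import bot, read_camera, camera_params
import cv2,numpy as np
def ray(n,uv,P=None):
    p=P or camera_params(n); R=cv2.Rodrigues(np.array(p['rvec']))[0]
    c=-R.T@np.array(p['tvec']); d=R.T@np.array([(uv[0]-p['cx'])/p['fx'],(uv[1]-p['cy'])/p['fy'],1]); return c,d
def onz(n,uv,z,P=None):
    c,d=ray(n,uv,P); return c+d*(z-c[2])/d[2]
def proj(n,X,P=None):
    p=P or camera_params(n)
    K=np.array([[p['fx'],0,p['cx']],[0,p['fy'],p['cy']],[0,0,1]])
    return cv2.projectPoints(np.array(X,float).reshape(-1,3),np.array(p['rvec']),np.array(p['tvec']),K,None)[0].reshape(-1,2)
def tri(uvt,uvs):
    c1,d1=ray('top',uvt);c2,d2=ray('side',uvs)
    s=np.linalg.lstsq(np.c_[d1,-d2],c2-c1,rcond=None)[0]; a=c1+s[0]*d1;b=c2+s[1]*d2
    return (a+b)/2,np.linalg.norm(a-b)
E
python3 - <<'E'
from h import *
t=cv2.imread('pics/top0.png');s=cv2.imread('pics/side0.png')
def c(im,x,y,w,h): return cv2.resize(im[y:y+h,x:x+w],(400,300),interpolation=cv2.INTER_CUBIC)
a=np.vstack([np.hstack([c(t,205,195,120,90),c(t,435,187,120,90)]),np.hstack([c(s,235,262,120,90),c(s,305,110,120,90)])])
cv2.imwrite('pics/crop1.png',a)
# dock plate and tray corners by masks
g=cv2.cvtColor(t,cv2.COLOR_BGR2GRAY)
for nm,(x,y,w,h),z in (('dock',(225,190,80,100),.010),('tray',(325,180,85,105),.016)):
    m=(g[y:y+h,x:x+w]>95).astype(np.uint8)*255
    m=cv2.morphologyEx(m,cv2.MORPH_CLOSE,np.ones((3,3)))
    cs=max(cv2.findContours(m,0,2)[0],key=cv2.contourArea)
    r=cv2.minAreaRect(cs); b=cv2.boxPoints(r)+[x,y]
    P=np.array([onz('top',q,z) for q in b]); print(nm,b.round(1).tolist(),P.round(4).tolist(),P.mean(0),[np.linalg.norm(P[i]-P[(i+1)%4]).round(4) for i in range(4)])
E
```

```text
dock [[231.2, 208.3], [277.9, 198.6], [294.0, 276.3], [247.2, 286.0]] [[0.631, 0.2355, 0.01], [0.6522, 0.1207, 0.01], [0.4601, 0.0857, 0.01], [0.4401, 0.1983, 0.01]] [0.54584637 0.16007138 0.01      ] [np.float64(0.1167), np.float64(0.1953), np.float64(0.1144), np.float64(0.1945)]
tray [[334.9, 271.8], [342.6, 189.1], [402.1, 194.7], [394.3, 277.3]] [[0.4678, -0.013, 0.016], [0.6707, -0.039, 0.016], [0.6529, -0.1848, 0.016], [0.4503, -0.1556, 0.016]] [ 0.5604192 -0.0980827  0.016    ] [np.float64(0.2046), np.float64(0.1469), np.float64(0.2048), np.float64(0.1437)]
```

View pics/crop1.png

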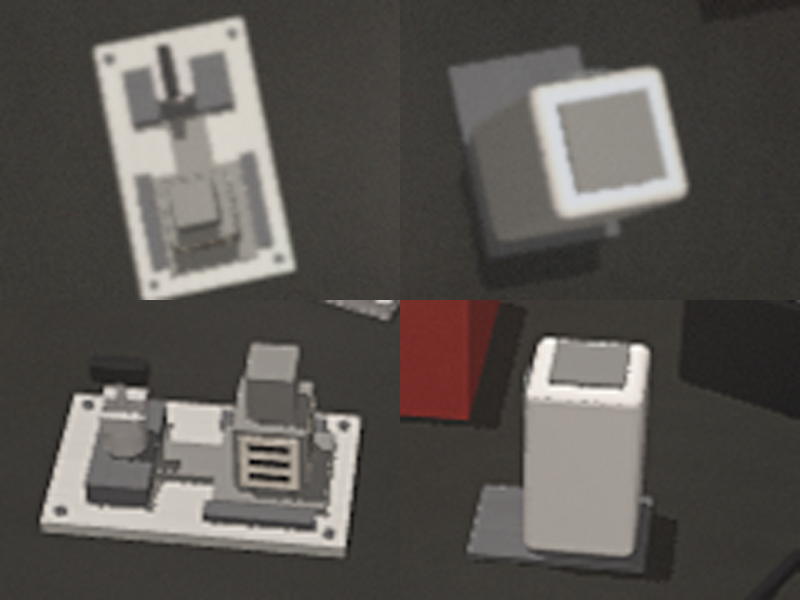

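The crop shows the grey carrier with its three-bar label, seated in the dock with its tongue under the bridge. The black handle is at top-crop (170,75) and side-crop (120,370). The reader's foot plate sticks out towards world +x, so the window faces away from the robot.

Run:
```python
from h import *
def cr(x,y,ox,oy,X,Y): return (ox+(x-X)/3.3333,oy+(y-Y)/3.3333)
T1=lambda x,y:cr(x,y,205,195,0,0); T2=lambda x,y:cr(x,y,435,187,400,0)
S1=lambda x,y:cr(x,y,235,262,0,300); S2=lambda x,y:cr(x,y,305,110,400,300)
# handle: centroid of black blob
t=cv2.imread('pics/top0.png',0);s=cv2.imread('pics/side0.png',0)
print('handle',tri(T1(169,72),S1(120,369)))
print('head top',tri(T1(195,198),S1(273,358)))
print('plate far-left front corner',tri(T2(450,67),S2(468,555)), 'far-right',tri(T2(580,47),S2(483,487)))
print(onz('top',T2(450,67),.006),onz('top',T2(580,47),.006),onz('top',T2(490,255),.006))
print(onz('side',S2(468,555),.006),onz('side',S2(483,487),.006),onz('side',S2(645,572),.006))
x,y,w,h=440,190,110,80
m=(t[y:y+h,x:x+w]>170).astype(np.uint8)
r=cv2.minAreaRect(max(cv2.findContours(m,0,2)[0],key=cv2.contourArea)); b=cv2.boxPoints(r)+[x,y]
P=np.array([onz('top',q,.158) for q in b]);print('lid',P.round(4).tolist(),P.mean(0))
print(np.linalg.norm(P[0]-P[1]),np.linalg.norm(P[2]-P[1]))
p=camera_params('wrist');R=cv2.Rodrigues(np.array(p['rvec']))[0];c=-R.T@np.array(p['tvec'])
st=bot.sense();Rt=cv2.Rodrigues(st['eef_rot'])[0]
print('wrist cam in tool',Rt.T@(c-st['eef_pos']),(R@Rt).round(3).tolist(),p['fx'])
```

```text
handle (array([0.59515128, 0.16822673, 0.08865095]), np.float64(0.0023044018709420587))
head top (array([0.50350458, 0.14967493, 0.1075768 ]), np.float64(0.0012182923322879553))
plate far-left front corner (array([ 0.62289964, -0.30665874, -0.00381657]), np.float64(0.000613008128767635)) far-right (array([ 0.63743752, -0.40542968, -0.00387712]), np.float64(0.004265683327876668))
[ 0.62066373 -0.30399862  0.006     ] [ 0.63326586 -0.40225474  0.006     ] [ 0.47988409 -0.32446114  0.006     ]
[ 0.61929586 -0.29373967  0.006     ] [ 0.63551823 -0.39141198  0.006     ] [ 0.47592098 -0.31258535  0.006     ]
lid [[0.5754, -0.3135, 0.158], [0.5904, -0.4001, 0.158], [0.504, -0.4102, 0.158], [0.4894, -0.3244, 0.158]] [ 0.53979242 -0.36205125  0.158     ]
0.08790789152773841 0.08700437289665681
wrist cam in tool [ 0.06916148  0.00026728 -0.17918472] [[0.0, 1.0, -0.0], [-0.971, -0.0, -0.241], [-0.241, 0.0, 0.971]] 359.32017727657626
```

```bash
python3 -m crank '[[1,[0,0,-40],[0,0,5.2]],[1,[0,0,-40],[0,0,5.2]],[1,[26,-38,0],[0,0,0]],[1,[26,-38,0],[0,0,0]],[1,[26,-38,0],[0,0,0]],[1,[26,-38,0],[0,0,0]],[1,[26,-38,0],[0,0,0]],[1,[26,-38,0],[0,0,0]],[1,[26,-38,0],[0,0,0]],[1,[26,-38,0],[0,0,0]],[1,[26,-38,0],[0,0,0]],[1,[26,-38,0],[0,0,0]],[1,[26,-38,0],[0,0,0]],[1,[26,-38,0],[0,0,0]],[1,[26,-38,0],[0,0,0]],[1,[26,-38,0],[0,0,0]],[1,[26,-38,0],[0,0,0]],[1,[26,-38,0],[0,0,0]],[1,[26,-38,10],[0,0,0]],[1,[6,-10,10],[0,0,0]]]'
cat >> h.py <<'E'
def yaw():
    R=cv2.Rodrigues(bot.sense()['eef_rot'])[0]; return np.arctan2(R[1,0],R[0,0])
def delta(X,y=None):
    "tool-frame shift mm to bring TCP to X; turn deg about tool z to bring tool x to yaw y"
    s=bot.sense();R=cv2.Rodrigues(s['eef_rot'])[0]
    print('t',round(s['t'],2),'tcp',s['eef_pos'].round(4),'yaw',yaw().round(4),'tilt',R[2].round(4),'F',s['ft_force'].round(1),'w',s['grip_width'].round(4),'shift',(1e3*R.T@(np.array(X)-s['eef_pos'])).round(1), 'turn',None if y is None else np.degrees(yaw()-y).round(2))
E
python3 - <<'E'
from h import *
delta([.5952,.1682,.2],.185)
import pickle
P=camera_params('wrist');im=read_camera('wrist');pickle.dump(P,open('w1.pkl','wb'));cv2.imwrite('pics/w1.png',im[:,:,::-1])
E
```

```text
t: 2.1
eef_pos: [0.5533, 0.1234, 0.2648]
eef_rot: [-3.127, -0.296, 0.0]
ft_force: [-0.1, 0.0, -0.3]
grip_width: 0.0941
finger_force: 0.0Traceback (most recent call last):
  File "<stdin>", line 2, in <module>
  File "h.py", line 21, in delta
    print('t',round(s['t'],2),'tcp',s['eef_pos'].round(4),'yaw',yaw().round(4),'tilt',R[2].round(4),'F',s['ft_force'].round(1),'w',s['grip_width'].round(4),'shift',(1e3*R.T@(np.array(X)-s['eef_pos'])).round(1), 'turn',None if y is None else np.degrees(yaw()-y).round(2))
                                                                                                                                   ^^^^^^^^^^^^^^^^^^^^^
AttributeError: 'float' object has no attribute 'round'
```

```bash
sed -i "s/s\['grip_width'\].round(4)/round(s['grip_width'],4)/" h.py
python3 - <<'E'
from h import *
delta([.5952,.1682,.2],.185)
import pickle
P=camera_params('wrist');im=read_camera('wrist');pickle.dump(P,open('w1.pkl','wb'));cv2.imwrite('pics/w1.png',im[:,:,::-1])
E
```

```text
t 2.1 tcp [0.5533 0.1234 0.2648] yaw 0.1885 tilt [-0.e+00 -7.e-04 -1.e+00] F [-0.1  0.  -0.3] w 0.0941 shift [ 49.6 -36.1  64.8] turn 0.2
```

View pics/w1.png

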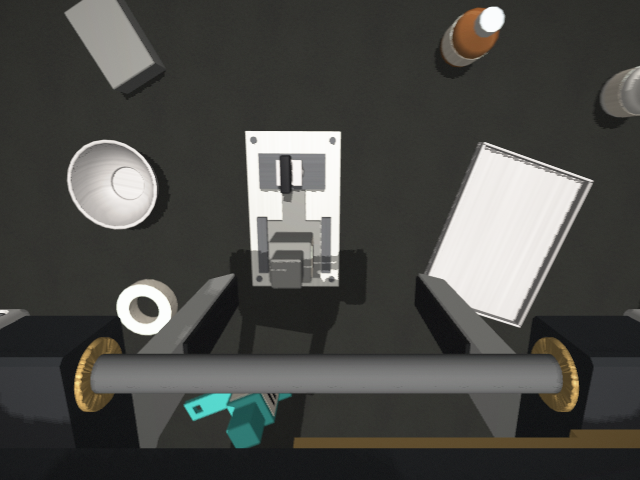

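Wrist view: dark handle at about (286,174), head top face at about (287,273), tongue between them, and the tray at right.

Run:
```python
from h import *
import pickle
P=pickle.load(open('w1.pkl','rb'));im=cv2.imread('pics/w1.png');g=cv2.cvtColor(im,cv2.COLOR_BGR2GRAY)
x,y=274,148;m=(g[y:200,x:306]<45).astype(np.uint8)
cs=max(cv2.findContours(m,0,2)[0],key=cv2.contourArea);bx=cv2.boundingRect(cs);print('handle box',bx[0]+x,bx[1]+y,bx[2:])
for v in (258,265,272,280,285,290): print(v,g[v,262:312:2].tolist())
for u in (280,287,294): print(u,g[240:296:2,u].tolist())
M=cv2.moments(cs);c=(M['m10']/M['m00']+x,M['m01']/M['m00']+y);print(c,onz('w',c,.099,P))
for uv in ((271,260),(303,260),(271,287),(303,287),(287,273.5)): print(uv,onz('w',uv,.112,P).round(4))
# plate edges yaw: left/right edge at z=.01
for row in (140,160,200,240,270):
    l=[u for u in range(235,300) if g[row,u]>150];r=[u for u in range(300,355) if g[row,u]>150]
    print(row,onz('w',(min(l)-.5,row),.01,P).round(4),onz('w',(max(r)+.5,row),.01,P).round(4))
```

```text
handle box 289 156 (3, 36)
258 [71, 71, 70, 95, 145, 95, 81, 81, 80, 79, 81, 80, 83, 81, 81, 81, 81, 81, 80, 78, 71, 150, 162, 165, 149]
265 [70, 70, 69, 63, 85, 96, 97, 97, 97, 97, 97, 96, 96, 97, 97, 97, 97, 96, 96, 82, 56, 92, 96, 97, 96]
272 [81, 81, 75, 86, 86, 94, 96, 97, 96, 96, 96, 97, 97, 97, 96, 98, 97, 97, 96, 82, 55, 91, 96, 97, 96]
280 [130, 153, 154, 145, 90, 93, 95, 96, 97, 95, 97, 95, 96, 96, 97, 96, 96, 98, 96, 85, 72, 97, 98, 96, 93]
285 [132, 133, 134, 134, 128, 94, 97, 97, 97, 96, 96, 96, 96, 97, 96, 96, 95, 97, 96, 88, 133, 146, 148, 150, 149]
290 [32, 32, 32, 33, 32, 33, 32, 31, 32, 32, 32, 34, 29, 31, 32, 33, 33, 31, 33, 31, 31, 31, 32, 33, 31]
280 [81, 122, 172, 172, 172, 108, 79, 79, 80, 79, 154, 122, 96, 97, 97, 120, 96, 96, 97, 96, 95, 96, 96, 96, 55, 32, 30, 34]
287 [80, 122, 171, 172, 172, 113, 80, 79, 81, 83, 157, 113, 96, 97, 97, 96, 98, 97, 96, 97, 96, 96, 96, 96, 55, 32, 32, 31]
294 [82, 122, 170, 172, 172, 113, 79, 79, 81, 81, 159, 112, 97, 96, 97, 97, 97, 97, 96, 96, 96, 97, 95, 96, 56, 33, 33, 31]
(289.551912568306, 176.92896174863387) [0.59544358 0.16624731 0.099     ]
(271, 260) [0.5154 0.1698 0.112 ]
(303, 260) [0.5212 0.1395 0.112 ]
(271, 287) [0.4882 0.1656 0.112 ]
(303, 287) [0.494  0.1348 0.112 ]
(287, 273.5) [0.5048 0.1525 0.112 ]
140 [0.6208 0.2312 0.01  ] [0.6415 0.1229 0.01  ]
160 [0.5984 0.2281 0.01  ] [0.6193 0.1184 0.01  ]
200 [0.5522 0.2195 0.01  ] [0.573  0.1104 0.01  ]
240 [0.5034 0.2103 0.01  ] [0.5244 0.1006 0.01  ]
270 [0.4654 0.2012 0.01  ] [0.4859 0.0942 0.01  ]
```

```bash
python3 -m crank '[[1,[26,-18,0],[0,0,0]],[1,[27,-19,20],[0,0,0]],[0.3,[0,0,40],[0,0,0]],[0,[0,0,40],[0,0,0]],[0,[0,0,40],[0,0,0]],[-0.2,[0,0,30],[0,0,0]],[-0.2,[0,0,20],[0,0,0]],[-0.2,[0,0,0],[0,0,0]],[-0.2,[0,0,0],[0,0,0]]]' 35
python3 - <<'E'
from h import *
delta([.598,.1702,.074],.187)
im=read_camera('side');cv2.imwrite('pics/s2.png',cv2.resize(im[200:380,200:440,::-1],(800,600),interpolation=2))
E
```

```text
t: 3.05
eef_pos: [0.5981, 0.165, 0.0759]
eef_rot: [3.128, 0.287, -0.0]
ft_force: [0.2, -0.1, 0.6]
grip_width: 0.041
finger_force: 0.0
t 3.05 tcp [0.5981 0.165  0.0759] yaw 0.1832 tilt [-3.e-04  2.e-04 -1.e+00] F [ 0.2 -0.1  0.6] w 0.041 shift [ 0.9 -5.1  1.9] turn -0.22
```

View pics/s2.png

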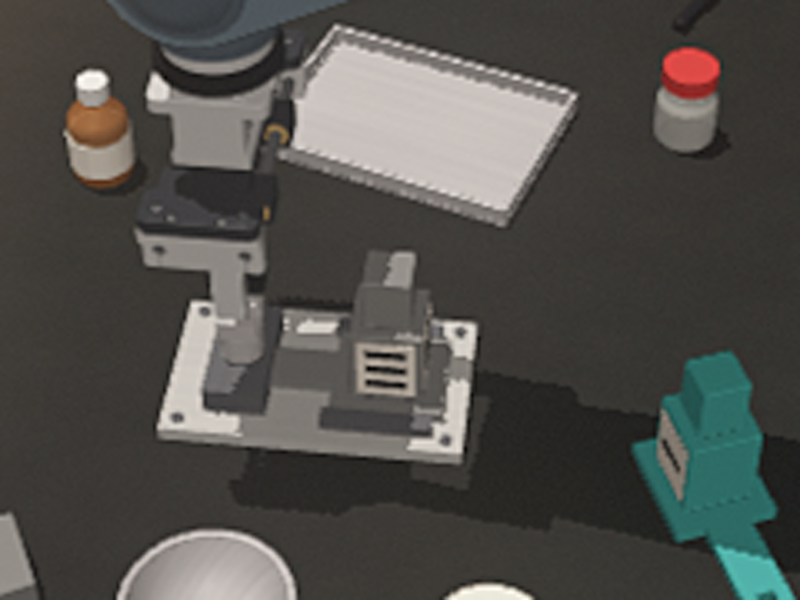

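Side view: the finger is beside the handle, above the plunger housing at crop (235,300), and the carrier is still seated. I'll shift 5 mm to centre on it and close.

```bash
python3 -m crank '[[-0.2,[1,-5,2],[0,0,0]],[-1,[0,0,0],[0,0,0]],[-1,[0,0,0],[0,0,0]],[-1,[0,0,0],[0,0,0]],[-1,[0,0,0],[0,0,0]],[-1,[0,0,0],[0,0,0]]]' 35
python3 -c "
from h import *
delta([.598,.1702,.074],.187)"
```

```text
t: 3.7
eef_pos: [0.5982, 0.1712, 0.0737]
eef_rot: [-3.128, -0.289, -0.0]
ft_force: [-0.7, 0.2, 1.2]
grip_width: 0.0094
finger_force: 35.0
t 3.7 tcp [0.5982 0.1712 0.0737] yaw 0.1842 tilt [ 3.e-04 -1.e-04 -1.e+00] F [-0.7  0.2  1.2] w 0.0094 shift [-0.4  1.  -0.3] turn -0.16
```

```bash
python3 -m crank '[[-1,[0,0,-4],[0,0,0]],[-1,[0,0,-4],[0,0,0]],[-1,[0,0,-4],[0,0,0]],[-1,[0,0,-4.5],[0,0,0]],[-1,[0,0,0],[0,0,0]]]' 35
python3 -c "
from h import *
delta([.598,.1702,.0915],.187);s=bot.sense();print(s['joint_positions'].round(3),s['grip_width'])"
```

```text
t: 4.2
eef_pos: [0.5978, 0.1712, 0.0899]
eef_rot: [-3.128, -0.289, 0.001]
ft_force: [3.0, 1.4, -8.9]
grip_width: 0.0095
finger_force: 35.0
t 4.2 tcp [0.5978 0.1712 0.0899] yaw 0.1843 tilt [-5.e-04 -1.e-04 -1.e+00] F [ 3.   1.4 -8.9] w 0.0095 shift [-0.   1.  -1.6] turn -0.15
[0.097 0.306 1.709 0.    1.128 1.483] 0.009466516738670789
```

```bash
python3 -m crank '[[-1,[0,0,-1],[0,0,0]],[-1,[0,0,0],[0,0,-8]],[-1,[0,0,0],[0,0,-8]],[-1,[0,0,0],[0,0,-8]],[-1,[0,0,0],[0,0,-8]],[-1,[0,0,0],[0,0,-8]],[-1,[0,0,0],[0,0,-8]],[-1,[0,0,0],[0,0,-8]],[-1,[0,0,0],[0,0,-8]],[-1,[0,0,0],[0,0,-8]],[-1,[0,0,0],[0,0,0]],[-1,[0,0,1.5],[0,0,0]],[-1,[0,0,1.5],[0,0,0]],[-1,[0,0,0],[0,0,0]]]' 35
python3 -c "
from h import *
delta([.598,.1702,.088],1.44)"
```

```text
t: 5.6
eef_pos: [0.5974, 0.1716, 0.0878]
eef_rot: [-2.361, -2.07, 0.001]
ft_force: [-0.7, 5.0, -7.0]
grip_width: 0.0097
finger_force: 35.0
t 5.6 tcp [0.5974 0.1716 0.0878] yaw 1.4397 tilt [ 5.0e-04 -1.8e-03 -1.0e+00] F [-0.7  5.  -7. ] w 0.0097 shift [-1.3  0.7 -0.2] turn -0.02
```

```bash
python3 -m crank '[[-1,[0,0,1],[0,0,0]],[-1,[0,0,0],[0,0,0]],[-0.5,[0,0,0],[0,0,0]],[-0.3,[0,0,0],[0,0,0]],[-0.2,[0,0,0],[0,0,0]],[-0.2,[0,0,0],[0,0,0]],[0,[0,0,-30],[0,0,0]],[0,[0,0,-40],[0,0,0]],[0,[0,0,-30],[0,0,0]],[0,[0,0,0],[0,0,0]]]' 35
python3 - <<'E'
from h import *
import pickle
delta([.5048,.1528,.25],1.757)
P=camera_params('wrist');im=read_camera('wrist');pickle.dump(P,open('w2.pkl','wb'));cv2.imwrite('pics/w2.png',im[:,:,::-1])
im=read_camera('side')
cv2.imwrite('pics/s3.png',np.hstack([cv2.resize(im[240:350,230:360,::-1],(400,340),interpolation=2),cv2.resize(cv2.imread('pics/w2.png'),(400,340))]))
E
```

```text
t: 6.6
eef_pos: [0.6015, 0.1713, 0.1932]
eef_rot: [2.356, 2.068, 0.013]
ft_force: [0.3, 0.6, 0.2]
grip_width: 0.0466
finger_force: 0.0
t 6.6 tcp [0.6015 0.1713 0.1932] yaw 1.4408 tilt [ 0.0021  0.0105 -0.9999] F [0.3 0.6 0.2] w 0.0466 shift [-30.8 -92.9 -57.9] turn -18.12
```

View pics/s3.png

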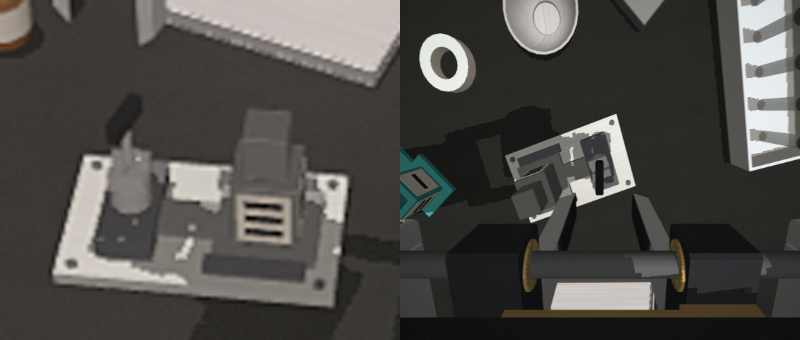

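The handle is up and turned crosswise at left-crop (125,118), so it is latched. Now over to the carrier head.

```bash
python3 -m crank '[[0.3,[-15,-46,0],[0,0,0]],[0.3,[-16,-47,0],[0,0,0]],[0.3,[0,0,20],[0,0,-6]],[0.3,[0,0,20],[0,0,-6]],[0.3,[0,0,10],[0,0,-6]],[0.3,[0,0,0],[0,0,0]]]' 35
python3 - <<'E'
from h import *
delta([.5048,.1528,.079],1.757)
E
```

```text
t: 7.3
eef_pos: [0.4991, 0.1521, 0.1332]
eef_rot: [-2.005, -2.412, 0.008]
ft_force: [-0.5, 1.0, 0.5]
grip_width: 0.0612
finger_force: 0.0
t 7.3 tcp [0.4991 0.1521 0.1332] yaw 1.7547 tilt [ 6.0e-04 -7.1e-03 -1.0e+00] F [-0.5  1.   0.5] w 0.0612 shift [-0.4  6.1 54.2] turn -0.13
```

```bash
python3 -m crank '[[0.3,[0,5,0],[0,0,0]],[0.3,[0,0,10],[0,0,0]],[0.3,[0,0,0],[0,0,0]],[0.3,[0,0,0],[0,0,0]]]' 35
python3 - <<'E'
from h import *
delta([.5048,.1528,.079],1.757)
E
```

```text
t: 7.7
eef_pos: [0.5067, 0.1534, 0.1267]
eef_rot: [-2.008, -2.416, 0.001]
ft_force: [-0.4, 1.3, -0.0]
grip_width: 0.0611
finger_force: 0.0
t 7.7 tcp [0.5067 0.1534 0.1267] yaw 1.7546 tilt [ 0.e+00 -7.e-04 -1.e+00] F [-0.4  1.3 -0. ] w 0.0611 shift [-0.3 -1.9 47.7] turn -0.14
```

```bash
python3 -m crank '[[0.3,[0,-2,20],[0,0,0]],[0.3,[0,0,15],[0,0,0]],[0.3,[0,0,12],[0,0,0]],[0.3,[0,0,0],[0,0,0]],[-1,[0,0,0],[0,0,0]],[-1,[0,0,0],[0,0,0]],[-1,[0,0,0],[0,0,0]],[-1,[0,0,0],[0,0,0]]]' 35
python3 - <<'E'
from h import *
delta([.5048,.1528,.079],1.757)
E
```

```text
t: 8.5
eef_pos: [0.5052, 0.1531, 0.0806]
eef_rot: [2.007, 2.416, 0.001]
ft_force: [-1.1, 0.5, 1.0]
grip_width: 0.0328
finger_force: 1.6
t 8.5 tcp [0.5052 0.1531 0.0806] yaw 1.7551 tilt [-1.e-04  1.e-03 -1.e+00] F [-1.1  0.5  1. ] w 0.0328 shift [-0.2 -0.5  1.6] turn -0.11
```

```bash
python3 -m crank '[[-1,[0,0,0],[0,0,0]],[-1,[0,0,0],[0,0,0]],[-1,[0,-3,0],[0,0,0]],[-1,[0,-5,0],[0,0,0]],[-1,[0,-7,0],[0,0,0]],[-1,[0,-7,0],[0,0,0]]]' 35
python3 - <<'E'
from h import *
delta([.4412,.141,.0806],1.757)
E
```

```text
t: 9.1
eef_pos: [0.4835, 0.1489, 0.0805]
eef_rot: [2.007, 2.415, 0.002]
ft_force: [-0.8, 0.5, -2.4]
grip_width: 0.03
finger_force: 35.0
t 9.1 tcp [0.4835 0.1489 0.0805] yaw 1.755 tilt [-2.e-04  2.e-03 -1.e+00] F [-0.8  0.5 -2.4] w 0.03 shift [ -0.1 -43.   -0.1] turn -0.11
```

```bash
python3 -m crank '[[-1,[0,-9,0],[0,0,0]],[-1,[0,-9,0],[0,0,0]],[-1,[0,-9,0],[0,0,0]],[-1,[0,-9,0],[0,0,0]],[-1,[0,-8,0],[0,0,0]],[-1,[0,0,0],[0,0,0]],[-1,[0,0,-5],[0,0,0]],[-1,[0,0,-15],[0,0,0]],[-1,[0,0,-25],[0,0,0]],[-1,[0,0,-30],[0,0,0]],[-1,[0,0,-30],[0,0,0]],[-1,[0,0,-15],[0,0,0]],[-1,[0,0,0],[0,0,0]]]' 35
python3 - <<'E'
from h import *
delta([.45,.14,.2],.145)
print(bot.sense()['finger_force'])
E
```

```text
t: 10.4
eef_pos: [0.4392, 0.1409, 0.2005]
eef_rot: [-2.007, -2.416, 0.001]
ft_force: [0.5, -1.2, -2.1]
grip_width: 0.0297
finger_force: 35.0
t 10.4 tcp [0.4392 0.1409 0.2005] yaw 1.7553 tilt [-0.e+00 -8.e-04 -1.e+00] F [ 0.5 -1.2 -2.1] w 0.0297 shift [-2.9 10.4  0.5] turn 92.26
34.99935686588287
```

```bash
python3 -m crank '[[-1,[0,0,0],[0,0,8.4]],[-1,[0,0,0],[0,0,8.4]],[-1,[0,0,0],[0,0,8.4]],[-1,[0,0,0],[0,0,8.4]],[-1,[0,0,0],[0,0,8.4]],[-1,[0,0,0],[0,0,8.4]],[-1,[0,0,0],[0,0,8.4]],[-1,[0,0,0],[0,0,8.4]],[-1,[0,0,0],[0,0,8.4]],[-1,[0,0,0],[0,0,8.4]],[-1,[10,20,0],[0,0,8.2]],[-1,[21,37,0],[0,0,0]],[-1,[21,38,0],[0,0,0]],[-1,[21,38,0],[0,0,0]],[-1,[21,38,0],[0,0,0]],[-1,[21,38,0],[0,0,0]],[-1,[21,38,0],[0,0,0]],[-1,[21,38,0],[0,0,0]],[-1,[15,25,0],[0,0,0]],[-1,[0,0,0],[0,0,0]]]' 35
python3 -m crank '[[-1,[0,0,0],[0,0,0]],[-1,[0,0,0],[0,0,0]]]'
python3 - <<'E'
from h import *
import pickle
delta([.651,-.348,.1645],.145)
P=camera_params('wrist');im=read_camera('wrist');pickle.dump(P,open('w3.pkl','wb'));cv2.imwrite('pics/w3.png',im[:,:,::-1])
E
```

```text
t: 12.4
eef_pos: [0.6567, -0.1412, 0.1958]
eef_rot: [-3.131, -0.224, 0.01]
ft_force: [0.1, -0.5, -2.3]
grip_width: 0.03
finger_force: 35.0
t: 12.6
eef_pos: [0.6561, -0.1374, 0.198]
eef_rot: [-3.131, -0.23, 0.006]
ft_force: [-0.3, -0.1, -2.8]
grip_width: 0.0297
finger_force: 35.0
t 12.6 tcp [ 0.6561 -0.1374  0.198 ] yaw 0.1466 tilt [-0.0036 -0.0023 -1.    ] F [-0.3 -0.1 -2.8] w 0.0297 shift [-35.7 207.7  33.1] turn 0.09
```

View pics/w3.png

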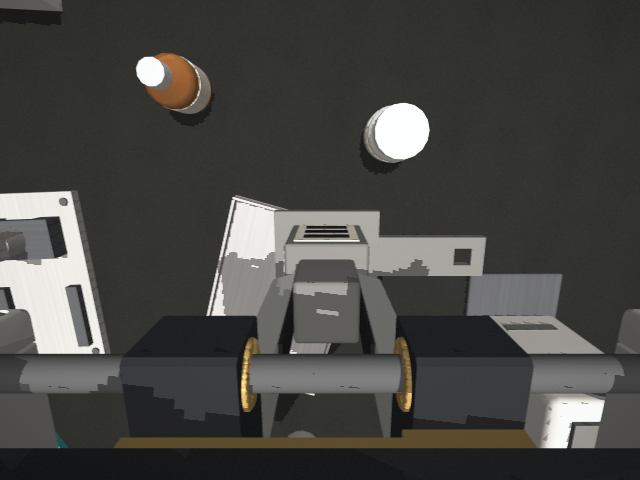

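Wrist view: the carrier is held upright with its tongue to the right. The reader's foot-plate front edge runs from (467,274) to (562,274), and the window face is at (530,325).

Run:
```python
from h import *
import pickle
P=pickle.load(open('w3.pkl','rb'));g=cv2.imread('pics/w3.png',0)
for u in (480,500,520,540,555):
    d=np.diff(g[262:290,u].astype(int));print(u,262+d.argmax()+.5,d.max(),onz('w',(u,262+d.argmax()+1),.006,P).round(4))
for v in (280,290,300,310):
    r=g[v,455:580].astype(int);d=np.diff(r); print(v,455+d[:40].argmax()+1,455+d[60:].argmin()+61,r[::8].tolist())
    for u in (455+d[:40].argmax()+1,455+d[60:].argmin()+61): print(onz('w',(u,v),.006,P).round(4))
# carrier yaw from foot front edge, tongue
for u in (285,320,360): 
    d=np.diff(g[200:222,u].astype(int));print('foot',u,200+d.argmax())
for u in (390,430,470):
    d=np.diff(g[225:250,u].astype(int));print('tongue',u,225+d.argmax())
```

```text
480 263.5 1 [ 0.6357 -0.3082  0.006 ]
500 273.5 38 [ 0.6278 -0.3325  0.006 ]
520 273.5 41 [ 0.631 -0.354  0.006]
540 273.5 42 [ 0.6342 -0.3754  0.006 ]
555 273.5 42 [ 0.6365 -0.3915  0.006 ]
280 470 562 [52, 52, 107, 116, 117, 117, 121, 115, 117, 113, 115, 118, 115, 117, 51, 50]
[ 0.6163 -0.302   0.006 ]
[ 0.631  -0.4011  0.006 ]
290 469 560 [52, 51, 116, 119, 117, 116, 118, 117, 116, 113, 114, 117, 113, 98, 50, 49]
[ 0.6048 -0.3037  0.006 ]
[ 0.6195 -0.4025  0.006 ]
300 468 558 [52, 50, 116, 117, 118, 115, 117, 117, 118, 114, 112, 114, 114, 51, 51, 46]
[ 0.5931 -0.3055  0.006 ]
[ 0.6078 -0.4039  0.006 ]
310 467 557 [52, 44, 116, 117, 118, 116, 119, 117, 117, 112, 113, 114, 114, 52, 51, 47]
[ 0.5813 -0.3073  0.006 ]
[ 0.596  -0.4064  0.006 ]
foot 285 208
foot 320 210
foot 360 211
tongue 390 236
tongue 430 237
tongue 470 236
```

```bash
python3 -m crank '[[-1,[0,20,0],[0,0,0]],[-1,[0,35,0],[0,0,0]],[-1,[0,35,5],[0,0,0]],[-1,[-4,35,10],[0,0,0]],[-1,[-10,35,10],[0,0,0]],[-1,[-10,30,5],[0,0,0]],[-1,[-6,14,2],[0,0,0]],[-1,[0,0,0],[0,0,0]],[-1,[0,0,0],[0,0,0]],[-1,[0,0,0],[0,0,0]]]' 35
python3 - <<'E'
from h import *
delta([.6528,-.3476,.1645],.147)
E
```

```text
t: 13.65
eef_pos: [0.6583, -0.3434, 0.1687]
eef_rot: [3.133, 0.232, 0.001]
ft_force: [0.0, 0.6, -3.3]
grip_width: 0.03
finger_force: 35.0
t 13.65 tcp [ 0.6583 -0.3434  0.1687] yaw 0.1477 tilt [ 8.e-04  1.e-04 -1.e+00] F [ 0.   0.6 -3.3] w 0.03 shift [-6.1  3.4  4.2] turn 0.04
```

```bash
python3 -m crank '[[-1,[-6,3.5,4.2],[0,0,0]],[-1,[0,0,0],[0,0,0]],[-1,[0,0,0],[0,0,0]],[-1,[0,0,0],[0,0,0]]]' 35
python3 - <<'E'
from h import *
delta([.6528,-.3476,.1645],.147)
t=read_camera('top')[...,::-1];s=read_camera('side')[...,::-1]
cv2.imwrite('pics/c4.png',np.hstack([cv2.resize(t[170:290,420:560],(400,343),interpolation=2),cv2.resize(s[80:220,280:420],(400,343),interpolation=2)]))
print(proj('top',[[.6528,-.3476,.196],[.630,-.351,.13]]),proj('side',[[.6528,-.3476,.196],[.6528,-.3476,.094]]))
E
```

```text
t: 14.05
eef_pos: [0.6523, -0.349, 0.1638]
eef_rot: [3.133, 0.229, 0.0]
ft_force: [0.1, 0.2, -1.9]
grip_width: 0.0298
finger_force: 35.0
t 14.05 tcp [ 0.6523 -0.349   0.1638] yaw 0.1462 tilt [ 1.e-04  0.e+00 -1.e+00] F [ 0.1  0.2 -1.9] w 0.0298 shift [ 0.7 -1.4 -0.7] turn -0.05
[[492.71988635 173.91811554]
 [484.9453378  191.45031313]] [[319.0030574  112.8050648 ]
 [319.29154042 146.61836327]]
```

View pics/c4.png

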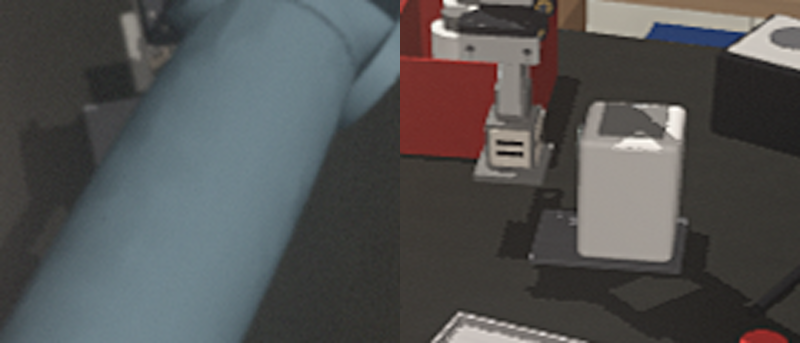

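The side view shows the carrier at the focus, with the two-bar label facing +y. The one-bar label therefore faces the window. I'll hold it, then turn.

```bash
python3 -m crank '[[-1,[0.5,-1,-0.5],[0,0,0]],[-1,[0,0,0],[0,0,0]],[-1,[0,0,0],[0,0,0]],[-1,[0,0,0],[0,0,0]],[-1,[0,0,0],[0,0,0]],[-1,[0,0,0],[0,0,0]],[-1,[0,0,0],[0,0,0]],[-1,[0,0,0],[0,0,0]],[-1,[0,0,0],[0,0,0]],[-1,[0,0,0],[0,0,0]],[-1,[0,0,0],[0,0,0]],[-1,[0,0,0],[0,0,0]],[-1,[0,0,0],[0,0,0]],[-1,[0,0,0],[0,0,0]],[-1,[0,0,0],[0,0,0]],[-1,[0,0,0],[0,0,0]],[-1,[0,0,0],[0,0,0]]]' 35
python3 -c "
from h import *
delta([.6528,-.3476,.1645],.147)"
python3 -m crank '[[-1,[0,0,0],[0,0,-8.2]],[-1,[0,0,0],[0,0,-8.2]],[-1,[0,0,0],[0,0,-8.2]],[-1,[0,0,0],[0,0,-8.2]],[-1,[0,0,0],[0,0,-8.2]],[-1,[0,0,0],[0,0,-8.2]],[-1,[0,0,0],[0,0,-8.2]],[-1,[0,0,0],[0,0,-8.2]],[-1,[0,0,0],[0,0,-8.2]],[-1,[0,0,0],[0,0,-8.2]],[-1,[0,0,0],[0,0,-8]],[-1,[0,0,0],[0,0,0]],[-1,[0,0,0],[0,0,0]],[-1,[0,0,0],[0,0,0]],[-1,[0,0,0],[0,0,0]]]' 35
python3 -c "
from h import *
delta([.6528,-.3476,.1645],1.718)"
```

```text
t: 15.85
eef_pos: [0.6526, -0.3482, 0.1642]
eef_rot: [3.133, 0.229, 0.0]
ft_force: [0.0, 0.7, -2.2]
grip_width: 0.0297
finger_force: 35.0
t 15.85 tcp [ 0.6526 -0.3482  0.1642] yaw 0.1459 tilt [ 0.  0. -1.] F [ 0.   0.7 -2.2] w 0.0297 shift [ 0.3 -0.6 -0.3] turn -0.06
t: 17.35
eef_pos: [0.6526, -0.3482, 0.1643]
eef_rot: [2.055, 2.376, 0.0]
ft_force: [-0.3, 0.2, -2.1]
grip_width: 0.0297
finger_force: 35.0
t 17.35 tcp [ 0.6526 -0.3482  0.1643] yaw 1.7155 tilt [-0.  0. -1.] F [-0.3  0.2 -2.1] w 0.0297 shift [ 0.6  0.3 -0.2] turn -0.14
```

```bash
python3 -m crank '[[-1,[0,0,0],[0,0,-0.1]],[-1,[0,0,0],[0,0,0]],[-1,[0,0,0],[0,0,0]],[-1,[0,0,0],[0,0,0]],[-1,[0,0,0],[0,0,0]],[-1,[0,0,0],[0,0,0]],[-1,[0,0,0],[0,0,0]],[-1,[0,0,0],[0,0,0]],[-1,[0,0,0],[0,0,0]],[-1,[0,0,0],[0,0,0]],[-1,[0,0,0],[0,0,0]],[-1,[0,0,0],[0,0,0]],[-1,[0,0,0],[0,0,0]],[-1,[0,0,0],[0,0,0]],[-1,[0,0,0],[0,0,0]],[-1,[0,0,0],[0,0,0]],[-1,[0,0,0],[0,0,0]]]' 35
python3 -m crank '[[-1,[0,0,0],[0,0,-8.2]],[-1,[0,0,0],[0,0,-8.2]],[-1,[0,0,0],[0,0,-8.2]],[-1,[0,0,0],[0,0,-8.2]],[-1,[0,0,0],[0,0,-8.2]],[-1,[0,0,0],[0,0,-8.2]],[-1,[0,0,0],[0,0,-8.2]],[-1,[0,0,0],[0,0,-8.2]],[-1,[0,0,0],[0,0,-8.2]],[-1,[0,0,0],[0,0,-8.2]],[-1,[0,0,0],[0,0,-8]],[-1,[0,0,0],[0,0,0]],[-1,[0,0,0],[0,0,0]],[-1,[0,0,0],[0,0,0]],[-1,[0,0,0],[0,0,0]]]' 35
python3 -c "
from h import *
delta([.6528,-.3476,.1645],3.289)"
```

```text
t: 19.05
eef_pos: [0.6526, -0.3482, 0.1643]
eef_rot: [-2.052, -2.379, 0.0]
ft_force: [0.0, -1.1, -2.6]
grip_width: 0.0299
finger_force: 35.0
t: 20.55
eef_pos: [0.6525, -0.3483, 0.1643]
eef_rot: [-0.23, 3.133, 0.0]
ft_force: [-0.5, 0.3, -2.0]
grip_width: 0.0297
finger_force: 35.0
t 20.55 tcp [ 0.6525 -0.3483  0.1643] yaw -2.9952 tilt [-0.  0. -1.] F [-0.5  0.3 -2. ] w 0.0297 shift [-0.4  0.6 -0.2] turn -360.06
```

```bash
python3 -m crank '[[-1,[0,0,0],[0,0,0]],[-1,[0,0,0],[0,0,0]],[-1,[0,0,0],[0,0,0]],[-1,[0,0,0],[0,0,0]],[-1,[0,0,0],[0,0,0]],[-1,[0,0,0],[0,0,0]],[-1,[0,0,0],[0,0,0]],[-1,[0,0,0],[0,0,0]],[-1,[0,0,0],[0,0,0]],[-1,[0,0,0],[0,0,0]],[-1,[0,0,0],[0,0,0]],[-1,[0,0,0],[0,0,0]],[-1,[0,0,0],[0,0,0]],[-1,[0,0,0],[0,0,0]],[-1,[0,0,0],[0,0,0]],[-1,[0,0,0],[0,0,0]],[-1,[0,0,0],[0,0,0]]]' 35
python3 -m crank '[[-1,[0,0,-6],[0,0,0]],[-1,[-3,20,-10],[0,0,0]],[-1,[-6,36,-10],[0,0,0]],[-1,[-6,36,-10],[0,0,0]],[-1,[-5,36,0],[0,0,0]],[-1,[-5,36,0],[0,0,0]],[-1,[-4,28,0],[0,0,0]],[-1,[0,6,0],[0,0,8]],[-1,[0,0,0],[0,0,8.2]],[-1,[0,0,0],[0,0,8.2]],[-1,[0,0,0],[0,0,8.2]],[-1,[0,0,0],[0,0,8.2]],[-1,[0,0,0],[0,0,8.2]],[-1,[0,0,0],[0,0,8.2]],[-1,[0,0,0],[0,0,8.2]],[-1,[0,0,0],[0,0,8.2]],[-1,[0,0,0],[0,0,8.2]],[-1,[0,0,0],[0,0,8.2]],[-1,[0,0,0],[0,0,8.2]],[-1,[0,0,0],[0,0,8]]]' 35
python3 -c "
from h import *
delta([.5237,-.0933,.20],1.44)"
```

```text
t: 22.25
eef_pos: [0.6526, -0.3483, 0.1642]
eef_rot: [-0.232, 3.133, -0.0]
ft_force: [0.3, -0.0, -2.5]
grip_width: 0.0298
finger_force: 35.0
t: 24.25
eef_pos: [0.6522, -0.1471, 0.2014]
eef_rot: [2.371, 2.06, 0.001]
ft_force: [-0.4, 0.4, -1.9]
grip_width: 0.0296
finger_force: 35.0
t 24.25 tcp [ 0.6522 -0.1471  0.2014] yaw 1.4305 tilt [ 0.      0.0011 -1.    ] F [-0.4  0.4 -1.9] w 0.0296 shift [  35.3 -134.8    1.3] turn -0.54
```

```bash
python3 -m crank '[[-1,[8,-30,0],[0,0,-0.5]],[-1,[9,-35,0],[0,0,0]],[-1,[9,-35,10],[0,0,0]],[-1,[9,-35,20],[0,0,0]],[-1,[0,0,20],[0,0,0]],[-1,[0,0,20],[0,0,0]],[-1,[0,0,10],[0,0,0]],[-1,[0,0,0],[0,0,0]],[-1,[0,0,0],[0,0,0]]]' 35
python3 - <<'E'
from h import *
import pickle
P=pickle.load(open('w1.pkl','rb'))
Q=np.array([onz('w',q,.016,P) for q in ((484,143),(592,181),(520,327),(425,275))]);print(Q.round(4).tolist(),Q.mean(0))
delta([.5237,-.0933,.0745],1.44)
P=camera_params('wrist');im=read_camera('wrist')[...,::-1];cv2.imwrite('pics/w5.png',im)
s=read_camera('side')[...,::-1];cv2.imwrite('pics/c5.png',np.hstack([cv2.resize(s[160:300,240:420],(400,311),interpolation=2),cv2.resize(im,(400,311))]))
E
```

```text
t: 25.15
eef_pos: [0.5234, -0.0962, 0.1213]
eef_rot: [2.356, 2.076, 0.001]
ft_force: [1.4, 0.5, -2.3]
grip_width: 0.0295
finger_force: 35.0
[[0.6688, -0.0392, 0.016], [0.6512, -0.1764, 0.016], [0.4557, -0.1524, 0.016], [0.5016, -0.013, 0.016]] [ 0.56931067 -0.09524995  0.016     ]
t 25.15 tcp [ 0.5234 -0.0962  0.1213] yaw 1.4446 tilt [-3.0e-04  1.4e-03 -1.0e+00] F [ 1.4  0.5 -2.3] w 0.0295 shift [ 2.9 -0.2 46.8] turn 0.27
```

View pics/c5.png

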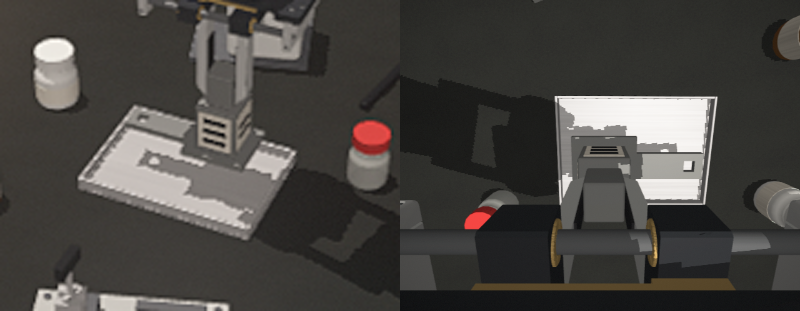

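The carrier is over the tray with clear margins, aligned with the tray sides. Lowering it now.

```bash
python3 -m crank '[[-1,[2.5,0,10],[0,0,0]],[-1,[0,0,15],[0,0,0]],[-1,[0,0,10],[0,0,0]],[-1,[0,0,4],[0,0,0]],[-1,[0,0,2],[0,0,0]],[-1,[0,0,1],[0,0,0]],[-1,[0,0,0],[0,0,0]],[-1,[0,0,0],[0,0,0]]]' 35
python3 -c "
from h import *
delta([.5237,-.0933,.0735],1.44)"
```

```text
t: 26.05
eef_pos: [0.5234, -0.0938, 0.0787]
eef_rot: [2.357, 2.076, 0.001]
ft_force: [-0.3, 0.3, -3.4]
grip_width: 0.0301
finger_force: 35.0
t 26.05 tcp [ 0.5234 -0.0938  0.0787] yaw 1.4444 tilt [-2.e-04  9.e-04 -1.e+00] F [-0.3  0.3 -3.4] w 0.0301 shift [0.5 0.2 5.2] turn 0.25
```

```bash
python3 -m crank '[[-1,[0,0,1],[0,0,0]],[-1,[0,0,1],[0,0,0]],[-1,[0,0,1],[0,0,0]],[-1,[0,0,0.7],[0,0,0]],[-1,[0,0,0.5],[0,0,0]],[-1,[0,0,0],[0,0,0]],[-1,[0,0,0],[0,0,0]]]' 35
python3 -c "
from h import *
delta([.5237,-.0933,.0735],1.44)"
```

```text
t: 26.75
eef_pos: [0.523, -0.0937, 0.074]
eef_rot: [-2.357, -2.077, -0.0]
ft_force: [0.3, -0.4, -3.0]
grip_width: 0.0294
finger_force: 35.0
t 26.75 tcp [ 0.523  -0.0937  0.074 ] yaw 1.4444 tilt [ 0. -0. -1.] F [ 0.3 -0.4 -3. ] w 0.0294 shift [0.4 0.6 0.5] turn 0.25
```

```bash
python3 -m crank '[[-1,[0,0,0.5],[0,0,0]],[-1,[0,0,0.4],[0,0,0]],[-1,[0,0,0.3],[0,0,0]],[-1,[0,0,0],[0,0,0]],[-1,[0,0,0],[0,0,0]]]' 35
python3 -c "
from h import *
delta([.5237,-.0933,.0735],1.44)"
```

```text
t: 27.25
eef_pos: [0.5231, -0.0937, 0.0734]
eef_rot: [2.357, 2.077, -0.0]
ft_force: [-4.0, 0.9, 5.7]
grip_width: 0.0299
finger_force: 35.0
t 27.25 tcp [ 0.5231 -0.0937  0.0734] yaw 1.4445 tilt [-0. -0. -1.] F [-4.   0.9  5.7] w 0.0299 shift [ 0.4  0.5 -0.1] turn 0.26
```

Contact: Fz rose from -3 N to +6 N at the expected height. Releasing.

```bash
python3 -m crank '[[-0.3,[0,0,0],[0,0,0]],[-0.1,[0,0,0],[0,0,0]],[0.2,[0,0,0],[0,0,0]],[0.3,[0,0,0],[0,0,0]],[0.3,[0,0,0],[0,0,0]],[0.3,[0,0,-5],[0,0,0]],[0.3,[0,0,-20],[0,0,0]],[0.3,[0,0,-40],[0,0,0]],[0.3,[0,0,-40],[0,0,0]],[0.3,[0,0,-40],[0,0,0]],[0.3,[0,0,-30],[0,0,0]],[0.3,[0,0,0],[0,0,0]],[0.3,[0,0,0],[0,0,0]]]' 35
python3 - <<'E'
from h import *
delta([.5237,-.0933,.0735],1.44)
s=read_camera('side')[...,::-1];w=read_camera('wrist')[...,::-1]
cv2.imwrite('pics/c6.png',np.hstack([cv2.resize(s[130:430,130:450],(420,394),interpolation=2),cv2.resize(w,(380,394))]))
E
```

```text
t: 28.55
eef_pos: [0.5231, -0.0937, 0.2482]
eef_rot: [2.356, 2.076, 0.001]
ft_force: [0.2, 0.1, -1.0]
grip_width: 0.061
finger_force: 0.0
t 28.55 tcp [ 0.5231 -0.0937  0.2482] yaw 1.4445 tilt [-3.0e-04  1.1e-03 -1.0e+00] F [ 0.2  0.1 -1. ] w 0.061 shift [  0.5   0.3 174.7] turn 0.26
```

View pics/c6.png

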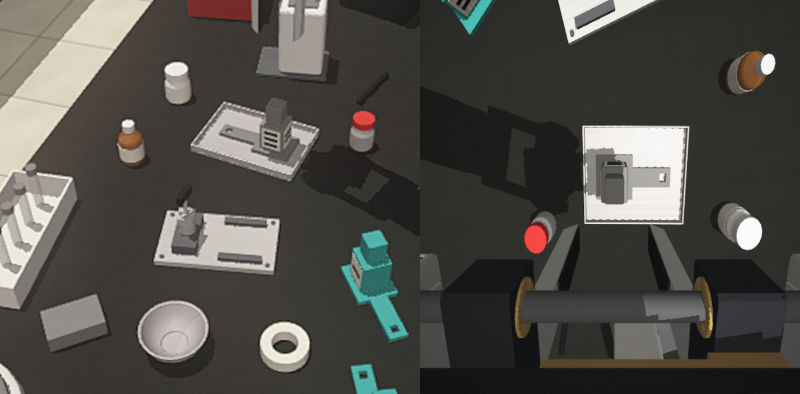

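The carrier stands flat inside the tray at left-crop (275,130), the plunger is still latched with its bar crosswise at (185,192), and the bystanders are where they were.

```bash
python3 -c "
from cell import bot
print(bot.close_job())"
```

```text
the job is handed in; nothing more can be done
None
```

The job is handed in at about 29 s: the plunger is latched open, the one-, two- and three-bar labels were each held still at the measured focus point for over a second in that order, and the carrier stands released in the tray with nothing else moved.

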